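Tip two crates, push the stamped one over the dispatch line

TASK

One of the two blue transit crates carries a round green stamp underneath. With your fingertips only, tip both crates over away from you, on to their far sides, so that each underside faces you; then push the stamped one, lying as it is, completely past the yellow dispatch line and leave the plain one lying on this side of it. Do not grasp or lift the crates, and do not disturb the other things.

Things in the scene. Friction and masses are not known exactly. Their poses are not given: they have to be found in the camera images.
- stamped_crate: blue closed crate, grey lid, black corners, two latches in front: 44 deep (own x) x 104 wide (own y) x 74 mm high (own z), 0.25 to 0.45 kg. Origin: centre of its underside; standing, own x points away from the robot. White underside with the stamp, a green round 38 mm wide with a white tick. Lying on its far side it is 44 mm high, own z points away from the robot, own x down
- stamped_crate_mid (a point): centre of that crate and about its centre of mass, 37 mm along own z from its origin. Pushed level near the top (66 mm up) the crate tips about its far lower edge on its grippy rubber foot and falls by itself on its far side once past about 31 deg; pushed low or at mid height it slides
- stamped_crate_lid (a point): centre of that crate's lid face, 74 mm along own z from its origin
- stamped_crate_base_left (a point): middle of the left edge of its underside, own (0, +52, 0) mm
- stamped_crate_base_right (a point): middle of the right edge of its underside, own (0, -52, 0) mm
- plain_crate: blue closed crate, grey lid, black corners, two latches in front: 44 deep (own x) x 104 wide (own y) x 74 mm high (own z), 0.25 to 0.45 kg. Origin: centre of its underside; standing, own x points away from the robot. White underside without a stamp. Lying on its far side it is 44 mm high, own z points away from the robot, own x down
- plain_crate_mid (a point): centre of that crate and about its centre of mass, 37 mm along own z from its origin. Pushed level near the top (66 mm up) the crate tips about its far lower edge on its grippy rubber foot and falls by itself on its far side once past about 31 deg; pushed low or at mid height it slides
- plain_crate_lid (a point): centre of that crate's lid face, 74 mm along own z from its origin
- plain_crate_base_left (a point): middle of the left edge of its underside, own (0, +52, 0) mm
- plain_crate_base_right (a point): middle of the right edge of its underside, own (0, -52, 0) mm
- dispatch_line: yellow tape line flat on the plate beyond the crates, 20 mm wide (own x) and 420 mm long (own y), nothing to bump against; origin at its middle, own x points away from the robot, across the line
- loupe: black eye loupe, 36 mm wide, 28 high, bystander between the lanes near the robot; origin centre of its underside
- bush_1: brass-coloured bush, 26 mm wide, 25 high, bystander between the two crates; origin centre of its underside
- v_block_1: steel V-block 45x44x35 mm, bystander beyond the line; origin centre of its underside
- v_block_2: steel V-block 45x44x35 mm, the other one, bystander beyond the line; origin centre of its underside
- caliper: caliper 62x236x12 mm lying to the left under the measuring machine, bystander; origin centre of its underside

How it is judged:
On the way, in this order (a step that is already met when the one before it is completed fails the run):
1. both crates lie on their far sides, undersides towards the robot, both short of the line (angle between each of stamped_crate, plain_crate's own x axis and vertical above 2.8 rad and linear speed of each of stamped_crate, plain_crate below 0.02 m/s and x of each of stamped_crate_lid, plain_crate_lid in the frame of dispatch_line below 0 m), for 0.2 s.
2. the stamped crate is past the line (x of each of stamped_crate_base_left, stamped_crate_base_right in the frame of dispatch_line above 0.005 m), for 0.1 s.
At the end, for the whole second after the job is handed in: The stamped crate lies at rest on its far side with its whole underside and lid beyond the middle of the yellow tape (by 5 mm or more); the plain crate lies at rest on its far side, short of the middle of the tape (all of step 2 and angle between each of stamped_crate, plain_crate's own x axis and vertical above 2.8 rad and linear speed of each of stamped_crate, plain_crate below 0.02 m/s and x of plain_crate_lid in the frame of dispatch_line below 0 m and x of stamped_crate_lid in the frame of dispatch_line above 0.005 m); the robot touches nothing.
It fails at once if a crate is lifted (its centre more than 52 mm above the plate) (height (world z) of any of stamped_crate_mid, plain_crate_mid above 0.052 m).
It fails at once if a bystander is moved more than 20 mm (distance of any of loupe, bush_1, v_block_1, v_block_2, caliper from where it was at the start of the episode above 0.02 m).
It also fails if it takes over 54 s, if anything falls off the work surface, if the arm or the gripper's body presses on something with over 40 N, if the wrist force passes 120 N, or if a joint passes its speed limit or range.

ROBOT

A 6-joint arm with a two-finger parallel gripper is mounted at the origin on a cart in front of the work surface, level with it; the furniture and walls round the work are solid. World frame = base frame: x ahead of the robot, y to its left, z up, the work surface at z = 0. Lengths are in m, angles in rad, forces in N, time in s.
With the tool pointing down it reaches from about 0.3 to 0.825 m from the base axis. Payload 5.4 kg.
Tool frame: the origin (TCP) lies at the centre of the arm's flange, where the gripper is bolted on; the fingertips stand 190 mm ahead of it and the grasp point (between the pads) lies 171 mm ahead of it; z points along the fingers, y is the line along which they close (so a half turn about z gives the same grasp; the last joint's range is limited). The gripper opens to 92 mm and grips with 3 to 60 N. Pads are 20 mm wide; open, the fingers measure 128 mm over their backs; the gripper's body (75 mm by 189 mm) begins 69 mm behind the grasp point.
Start: joints at [1.134, 0.158, 1.597, -0, 1.386, -0.21], TCP at [0.129, 0.56, 0.405] pointing down, gripper open.
Joint ranges: [-2.91, 2.91], [-0.94, 2.29], [0.18, 2.7], [-1.29, 4.43], [0.17, 2.64], [-3, 3]. Speed limits (rad/s): [2.57, 2.57, 3.14, 3.14, 3.14, 3.14].

INTERFACE

Orientations are given as a unit quaternion [w, x, y, z].
In Python, from rig import robot gives the robot as it stands.
- The arm moves only by the tool arm_command, never from a script. Its arguments are lists of equal length, an entry for each row: "fingers": the finger opening in mm, from 0 to 91.9; "linear": the shift along the tool's x, y, z in units of 0.025 m (1.0 is 0.025 m), a list of three; "roll": the turn about the tool's z in units of 4 degrees (1.0 is 4 degrees). A call has exactly 8 rows; each row shifts and turns the commanded pose from where the row before left it, along the tool's axes as they then stand; what a row does not reach is not made up. A row lasts 1/12 s, in which the tool goes at most 41.7 mm and 7.16 degrees, less where a joint would pass 70% of its speed; a pose out of reach is approached as far as the arm can. A call with a number of a shift or a turn outside -1 to 1 is refused whole. A call with a gripper value outside its range is refused whole. The fingers move at their own pace and stop on an object; "newtons" is the grip in N (left out, the last holds). Time passes only in rows, so rows that do not move let the fingers close, or fill a call up. It gives the time, the measured TCP pose, the force, the opening and the grip force at its end, in the units of the state.
- robot.sense(): the state, without advancing time (a new reading comes with each control period).
- robot.read_camera(name): name is "side" or "top" or "wrist"; returns a dict with "frame" (420x560x3 uint8, red, green, blue), "range_z" (420x560 float32, m along the optical axis (not along the pixel's ray), 0 where there is no reading), "fx", "fy", "cx", "cy" (pixels), "k1" (the pictures are not rectified: a ray, as slopes to the right and down, at radius r is drawn at 1 + k1 r^2 times it, then the intrinsics apply), "rvec" (rotation vector, rad) and "tvec" (3), from world to camera coordinates, as OpenCV has them. Camera axes: x right, y down, z forward; pixel columns grow to the right and rows downward; lengths in m; the calibration is good to about 2 mm. A picture is of the moment at which its call begins.
- robot.close_job(): hands the job in; it is judged then, once.
Trained networks look in the newest picture that a camera, given by its name, has taken for a name from the list of things; names that differ only in an ending like _2 or _b are one class to them, and where a whole thing is asked for, a point or a joint stands for the part that bears it (a point fixed in the world has none). Each returns a list of dicts, best first, with "conf" (0 to 1); they miss things now and then, are a little off and sometimes report something else, mostly with a low value. They report only what shows in the picture. A call takes as long as a camera call.
- robot.boxes_of(target, camera): "xy" ([column, row] in pixels, amid what is visible of it).
- robot.silhouettes(target, camera): "mask" (420x560 bool, what is visible of it) and "xy" ([column, row] in pixels, amid what is visible of it).
- robot.mark_of(target, camera): "xy" ([column, row] in pixels: a listed point, or the origin of a listed thing).
The state is a dict: "clock": time; "q": joint angles; "qd": joint speeds; "effort": joint torques, N m; "tool_pos": TCP position; "tcp_rot": TCP orientation; "force": force on the tool from outside, world axes, zero at the start; "ft_torque": the same for the moment, N m; "width": finger opening in m; "grip_force": force on a finger pad.
Only numpy, scipy, OpenCV 4.12 (cv2) and the standard library are available. Lean on these libraries where they do the work, as an engineer would, in place of code of your own. Each camera call takes 0.05 s, during which the arm holds its last target. There are 200 camera calls.

## Working session

There is one attempt and no reset: what is moved stays moved. The work goes in short steps, Python scripts to look and compute and a tool call to move; the robot and the scene stay as the last step left them, time stands still between calls to the robot, and variables do not carry over. Pictures are saved under pics/ and viewed, at most 10 in all, crops included, and the job is handed in when it is done.

Besides the shell and the picture viewer there is one more tool, called as name([rows], argument=value, ...), one row to a line, values as JSON. arm_command: Moves the arm, as the interface text tells. Its arguments: {"type":"object","properties":{"fingers":{"type":"array","items":{"type":"number"}},"linear":{"type":"array","items":{"type":"array","items":{"type":"number"}}},"roll":{"type":"array","items":{"type":"number"}},"newtons":{"type":"number"}},"required":["fingers","linear","roll"]}

```bash
mkdir -p pics
cat > h.py <<'E'
import numpy as np, cv2
from rig import robot
from scipy.spatial.transform import Rotation as R
def cam(n):
    c=robot.read_camera(n); return c
def world(c,uv,z=None,depth=None):
    x=(uv[0]-c['cx'])/c['fx']; y=(uv[1]-c['cy'])/c['fy']
    a,b=x,y
    for _ in range(20):
        s=1+c['k1']*(a*a+b*b); a,b=x/s,y/s
    Rm=cv2.Rodrigues(np.array(c['rvec'],float))[0]; t=np.array(c['tvec'],float).ravel()
    o=-Rm.T@t; d=Rm.T@np.array([a,b,1.])
    k=depth if depth is not None else (z-o[2])/d[2]
    return o+k*d
E
python3 - <<'E'
from h import *
s=robot.sense(); print(s['tool_pos'],s['tcp_rot'],s['clock'],s['width'])
print(R.from_quat(np.roll(s['tcp_rot'],-1)).as_matrix().round(3))
ims=[]
for n in('top','side'):
    c=cam(n); cv2.imwrite(f'pics/{n}0.png',c['frame'][:,:,::-1])
    for t in ['stamped_crate_lid','plain_crate_lid','stamped_crate','dispatch_line','loupe','bush_1','v_block_1','caliper']:
        z={'stamped_crate_lid':.074,'plain_crate_lid':.074}.get(t,0)
        for r in robot.mark_of(t,n):
            print(n,t,round(r['conf'],2),np.round(r['xy']),world(c,r['xy'],z).round(3))
E
```

```text
[0.12921943 0.56001711 0.40374269] [-2.69444229e-04  1.13167725e-01  9.93575492e-01 -8.56973280e-04] 0.0 0.09201880572602497
[[-0.974  0.225 -0.001]
 [ 0.225  0.974 -0.002]
 [ 0.    -0.002 -1.   ]]
top stamped_crate_lid 0.9 [241. 230.] [0.516 0.239 0.074]
top plain_crate_lid 0.88 [346. 237.] [ 0.501 -0.004  0.074]
top stamped_crate 0.83 [246. 229.] [0.522 0.232 0.   ]
top dispatch_line 0.66 [343. 240.] [ 0.496 -0.005  0.   ]
top dispatch_line 0.55 [302. 180.] [0.644 0.096 0.   ]
top loupe 0.61 [298. 285.] [0.385 0.104 0.   ]
top loupe 0.38 [302. 180.] [0.644 0.095 0.   ]
top bush_1 0.37 [300. 210.] [0.569 0.102 0.   ]
top v_block_1 0.83 [313. 137.] [0.752 0.068 0.   ]
top v_block_1 0.54 [284. 135.] [0.758 0.14  0.   ]
top caliper 0.69 [189. 221.] [0.54  0.375 0.   ]
side stamped_crate_lid 0.56 [306. 247.] [0.519 0.229 0.074]
side stamped_crate_lid 0.41 [298. 238.] [0.545 0.205 0.074]
side plain_crate_lid 0.64 [351. 193.] [ 0.492 -0.007  0.074]
side stamped_crate 0.55 [304. 285.] [0.514 0.249 0.   ]
side dispatch_line 0.85 [272. 228.] [0.647 0.088 0.   ]
side dispatch_line 0.71 [348. 209.] [ 0.507 -0.059  0.   ]
side loupe 0.54 [389. 261.] [0.376 0.112 0.   ]
side bush_1 0.42 [297. 239.] [0.579 0.109 0.   ]
side v_block_1 0.73 [216. 231.] [0.757 0.145 0.   ]
side v_block_1 0.61 [234. 215.] [0.748 0.071 0.   ]
side caliper 0.84 [265. 321.] [0.546 0.369 0.   ]
side caliper 0.51 [273. 228.] [0.644 0.088 0.   ]
side caliper 0.49 [235. 213.] [0.751 0.061 0.   ]
```

Run:
```python
import cv2,numpy as np
a=cv2.imread('pics/top0.png');b=cv2.imread('pics/side0.png')
a=cv2.resize(a[80:340,120:460],(784,600)); cv2.imwrite('pics/ta.png',a)
```

```text
(no output)
```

View pics/ta.png

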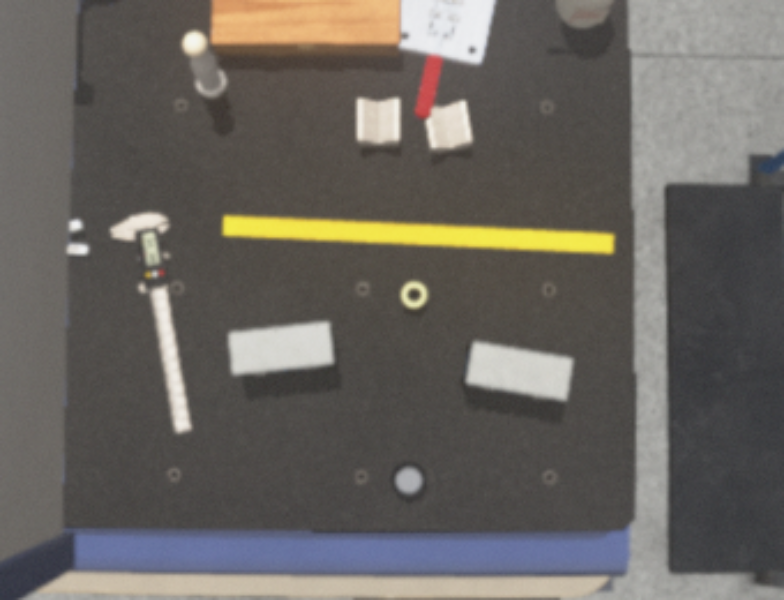

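View pics/side0.png

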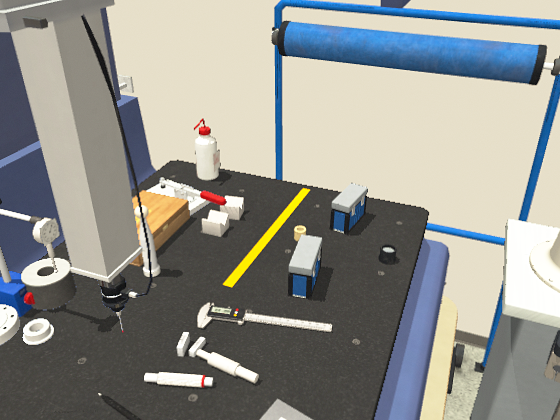

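The top picture (crop) shows the left lid at (281,348), the right lid at (520,371), and the yellow line from (222,226) to (613,243). The bush is at (414,294), the loupe at (408,480) and the V-blocks at (379,121) and (449,127). In the side picture the crates stand with their fronts towards the robot, and the machine's column is far to the left.

```bash
cat >> h.py <<'E'
def cloud(c,st=1):
    v,u=np.mgrid[0:420:st,0:560:st]; d=c['range_z'][::st,::st]; ok=d>0
    pts=np.stack([u[ok],v[ok]],-1).astype(np.float64)[:,None]
    K=np.array([[c['fx'],0,c['cx']],[0,c['fy'],c['cy']],[0,0,1.]])
    n=cv2.undistortPoints(pts,K,np.array([c['k1'],0,0,0.]))[:,0]
    P=np.c_[n,np.ones(len(n))]*d[ok][:,None]
    Rm=cv2.Rodrigues(np.array(c['rvec'],float))[0]; t=np.array(c['tvec'],float).ravel()
    return (P-t)@Rm, c['frame'][::st,::st][ok].astype(int)
def box(P):
    (cx,cy),(w,h),a=cv2.minAreaRect(P[:,:2].astype(np.float32)); b=cv2.boxPoints(((cx,cy),(w,h),a))
    e=[b[1]-b[0],b[2]-b[1]]; L=max(e,key=np.linalg.norm); L=L*np.sign(L[1])
    return np.round([cx,cy,w,h],3), 'yaw deg',round(np.degrees(np.arctan2(-L[0],L[1])),1)
E
python3 - <<'E'
from h import *
c=cam('top'); P,F=cloud(c)
m=(P[:,2]>.064)&(P[:,2]<.085)&(P[:,0]>.42)&(P[:,0]<.62)
for lo,hi in((.13,.33),(-.12,.1)): print(box(P[m&(P[:,1]>lo)&(P[:,1]<hi)]))
y=(F[:,0]>180)&(F[:,1]>160)&(F[:,2]<110)&(P[:,0]>.62)&(P[:,0]<.7)&(P[:,2]<.02); print('line',box(P[y]))
for lo,hi in((.105,.2),(.03,.104)):
  q=(P[:,2]>.02)&(P[:,2]<.05)&(P[:,0]>.71)&(P[:,0]<.79)&(P[:,1]>lo)&(P[:,1]<hi); print('v',P[q].min(0),P[q].max(0))
t=(P[:,2]>.1)&(P[:,0]>.3)&(P[:,0]<.85)&(P[:,1]>-.25)&(P[:,1]<.55)
for i in np.unique((P[t]//.05).astype(int)[:,:2],axis=0):
  k=t&((P[:,:2]//.05).astype(int)==i).all(1); print(i*.05,P[k,2].max().round(2),end=' ')
E
```

```text
(array([0.515, 0.239, 0.044, 0.104]), 'yaw deg', np.float32(6.7))
(array([ 0.493, -0.002,  0.105,  0.044]), 'yaw deg', np.float32(-9.9))
line (array([0.641, 0.098, 0.42 , 0.023]), 'yaw deg', np.float32(-2.3))
v [0.73509657 0.12127314 0.02001842] [0.78190706 0.16301567 0.04248134]
v [0.72752724 0.04322828 0.0200148 ] [0.77788995 0.09992945 0.04935087]
[0.35 0.3 ] 0.76 [0.35 0.35] 0.76 [0.35 0.4 ] 0.76 [0.35 0.45] 0.74 [0.4 0.3] 0.75 [0.4  0.35] 0.75 [0.4 0.4] 0.75 [0.45 0.3 ] 0.75 [0.45 0.35] 0.75 [0.45 0.4 ] 0.75 [0.5 0.3] 0.75 [0.5  0.35] 0.75 [0.5 0.4] 0.75 [0.55 0.3 ] 0.75 [0.55 0.35] 0.75 [0.55 0.4 ] 0.75 [0.6 0.3] 0.75 [0.6  0.35] 0.75 [0.6 0.4] 0.75 [0.65 0.3 ] 0.75 [0.65 0.35] 0.75 [0.65 0.4 ] 0.75 [0.65 0.45] 0.77 [0.65 0.5 ] 0.68 [0.7 0.3] 0.84 [0.7  0.35] 0.84 [0.7 0.4] 0.84 [0.7  0.45] 0.78 [0.75 0.3 ] 0.74 [0.8 0.3] 0.64
```

Run:
```python
from h import *
c=cam('side'); P,F=cloud(c,2)
t=(P[:,2]>.09)&(P[:,0]>.2)&(P[:,0]<.85)&(P[:,1]>.1)&(P[:,1]<.75)
g=(P//.1).astype(int)[:,:2]
for i in np.unique(g[t],axis=0):
  k=t&(g==i).all(1); print((i*.1).round(1),k.sum(),P[k,2].min().round(2),P[k,2].max().round(2))
```

```text
[0.3 0.3] 1 0.55 0.55
[0.3 0.4] 49 0.55 0.56
[0.6 0.4] 232 0.2 0.54
[0.6 0.5] 457 0.12 0.55
[0.6 0.6] 105 0.53 0.56
[0.7 0.3] 15 0.09 0.14
[0.7 0.4] 984 0.1 0.52
[0.7 0.5] 4309 0.09 0.55
[0.7 0.6] 34 0.53 0.55
[0.8 0.3] 44 0.09 0.15
```

arm_command([
  [0,0,1],
  [0,0,1],
  [0,0,1],
  [0,0,1],
  [0,0,1],
  [-0.7,-0.95,0.3],
  [-0.7,-0.95,0.3],
  [-0.7,-0.95,0.3],
], fingers=[60,60,60,60,60,60,60,60], roll=[-1,-1,-1,-1,-0.9,0,0,0])

```text
clock: 1.67
tool_pos: [0.1899, 0.4947, 0.2564]
tcp_rot: [-0.0, -0.058, 0.998, -0.0]
force: [0.8, -0.3, 0.6]
width: 0.0599
grip_force: 0.0
```

arm_command([
  [-0.7,-0.95,0],
  [-0.7,-0.95,0],
  [-0.7,-0.95,0],
  [-0.7,-0.95,0],
  [-0.7,-0.95,0],
  [-0.7,-0.95,0],
  [-0.7,-0.95,0],
  [-0.7,-0.95,0],
], fingers=[60,60,60,60,60,60,60,60], roll=[0,0,0,0,0,0,0,0])

```text
clock: 2.33
tool_pos: [0.3514, 0.3218, 0.2575]
tcp_rot: [0.0, -0.058, 0.998, 0.0]
force: [0.3, 0.9, 0.1]
width: 0.0601
grip_force: 0.0
```

```bash
cat >> h.py <<'E'
def rel(x,y,z,yaw):
    s=robot.sense(); Rm=R.from_quat(np.roll(s['tcp_rot'],-1)).as_matrix(); p=s['tool_pos']
    cy=np.degrees(np.arctan2(-Rm[0,1],Rm[1,1])); d=Rm.T@(np.array([x,y,z])-p)
    print('t',round(s['clock'],2),'pos',np.round(p,3),'yaw',round(cy,1),'units',np.round(d/.025,2),'roll units',round((cy-yaw)/4,2),'F',np.round(s['force'],1))
    a=np.radians(yaw); u=np.array([np.cos(a),np.sin(a)]); print('in target yaw frame units x,y', np.round(np.array([-(np.array([x,y])-p[:2])@u,(np.array([x,y])-p[:2])@[-u[1],u[0]]])/.025,2))
E
python3 -c "
from h import *; rel(.445,.231,.256,6.7)"
```

```text
t 2.33 pos [0.351 0.322 0.257] yaw 6.6 units [-3.3  -4.04  0.06] roll units -0.02 F [0.3 0.9 0.1]
in target yaw frame units x,y [-3.29 -4.04]
```

arm_command([
  [-0.6,-0.8,0],
  [-0.6,-0.8,0],
  [-0.6,-0.8,0],
  [-0.6,-0.8,0],
  [-0.6,-0.84,0],
  [-0.6,0,0.06],
  [-0.5,0,0],
  [-0.3,0,0],
], fingers=[60,60,60,60,60,60,60,60], roll=[0,0,0,0,0,0,0,0])

```text
clock: 3.0
tool_pos: [0.4728, 0.2348, 0.2559]
tcp_rot: [0.0, -0.057, 0.998, 0.0]
force: [-0.3, 0.2, 0.0]
width: 0.0601
grip_force: 0.0
```

arm_command([
  [-0.3,0,0],
  [-0.3,0,0],
  [-0.3,0,0],
  [-0.3,0,0],
  [-0.3,0,0],
  [-0.3,0,0],
  [-0.2,0,0],
  [0,0,0],
], fingers=[60,60,60,60,60,60,60,60], roll=[0,0,0,0,0,0,0,0])

```text
clock: 3.67
tool_pos: [0.5222, 0.241, 0.2558]
tcp_rot: [0.001, -0.057, 0.998, 0.0]
force: [0.1, 1.1, -0.1]
width: 0.0603
grip_force: 0.0
```

Run:
```python
from h import *
rel(.494,.237,.256,6.7)
c=cam('side'); cv2.imwrite('pics/s1.png',cv2.resize(c['frame'][150:350,180:460,::-1],(784,560)))
```

```text
t 3.67 pos [0.522 0.241 0.256] yaw 6.6 units [ 1.14 -0.03 -0.01] roll units -0.03 F [ 0.1  1.1 -0.1]
in target yaw frame units x,y [ 1.14 -0.03]
```

View pics/s1.png

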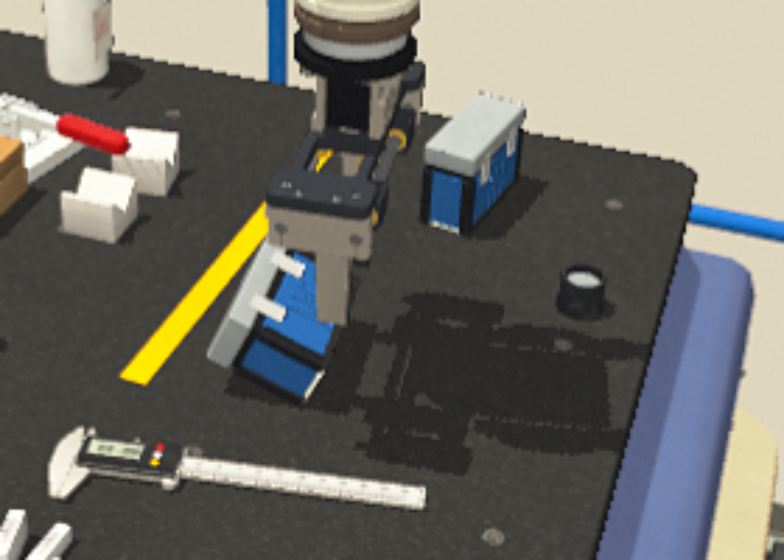

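The picture shows the left crate falling over at (270,320), with the fingers behind it at (335,280) and the right crate still standing at (470,160). Next is the right crate.

arm_command([
  [1,0,0],
  [1,0,0],
  [1,0,0],
  [1,-0.5,0],
  [0,-1,0],
  [0,-1,0],
  [0,-1,0],
  [0,-1,0],
], fingers=[60,60,60,60,60,60,60,60], roll=[0,0,0,1,1,1,1,0.1])

```text
clock: 4.38
tool_pos: [0.4169, 0.1166, 0.2558]
tcp_rot: [0.0, 0.087, 0.996, -0.0]
force: [0.8, -0.8, 0.4]
width: 0.0602
grip_force: 0.0
```

Run:
```python
from h import *
rel(.424,.01,.256,-9.9)
c=cam('top'); P,F=cloud(c)
m=(P[:,2]>.035)&(P[:,2]<.06)&(P[:,0]>.5)&(P[:,0]<.68)&(P[:,1]>.15)&(P[:,1]<.33); print(box(P[m]))
```

```text
t 4.38 pos [0.417 0.117 0.256] yaw -9.9 units [-1.01 -4.15 -0.01] roll units -0.01 F [ 0.8 -0.8  0.4]
in target yaw frame units x,y [-1.01 -4.15]
(array([0.575, 0.246, 0.075, 0.104]), 'yaw deg', np.float32(6.7))
```

arm_command([
  [-0.2,-0.83,0],
  [-0.2,-0.83,0],
  [-0.2,-0.83,0],
  [-0.2,-0.83,0],
  [-0.2,-0.83,0],
  [-0.6,0,0],
  [-0.5,0,0],
  [-0.3,0,0],
], fingers=[60,60,60,60,60,60,60,60], roll=[0,0,0,0,0,0,0,0])

```text
clock: 5.1
tool_pos: [0.4596, 0.0046, 0.2559]
tcp_rot: [0.0, 0.086, 0.996, -0.0]
force: [0.4, 0.2, 0.4]
width: 0.0601
grip_force: 0.0
```

arm_command([
  [-0.3,0,0],
  [-0.3,0,0],
  [-0.3,0,0],
  [-0.3,0,0],
  [-0.3,0,0],
  [-0.3,0,0],
  [-0.2,0,0],
  [0,0,0],
], fingers=[60,60,60,60,60,60,60,60], roll=[0,0,0,0,0,0,0,0])

```text
clock: 5.77
tool_pos: [0.5091, -0.0037, 0.2559]
tcp_rot: [0.0, 0.085, 0.996, -0.0]
force: [0.6, 0.6, 1.1]
width: 0.0602
grip_force: 0.0
```

arm_command([
  [0.5,0,0],
  [1,0,0],
  [1,0,0],
  [1,0,0],
  [1,0,0],
  [0.5,0,-0.5],
  [0,0,-0.5],
  [0,0,0],
], fingers=[60,60,60,60,60,60,60,60], roll=[0,0,0,0,0,0,0,0])

```text
clock: 6.43
tool_pos: [0.3851, 0.0178, 0.2825]
tcp_rot: [0.002, 0.085, 0.996, -0.0]
force: [1.0, -0.4, 0.3]
width: 0.0597
grip_force: 0.0
```

Run:
```python
from h import *
rel(.424,.01,.256,-9.9)
c=cam('top'); P,F=cloud(c)
for lo,hi in((.15,.33),(-.12,.08)):
  m=(P[:,2]>.035)&(P[:,2]<.06)&(P[:,0]>.47)&(P[:,0]<.68)&(P[:,1]>lo)&(P[:,1]<hi); print(box(P[m]))
ims=[c['frame'][80:340,120:460]]
w=cam('wrist'); s=cam('side')
for t in('stamped_crate','plain_crate'):
  for n,cc in(('wrist',w),('top',c),('side',s)):
    for r in robot.mark_of(t,n): print(n,t,round(r['conf'],2),np.round(r['xy']),world(cc,r['xy'],.022).round(3))
a=np.hstack([cv2.resize(x['frame'],(400,300)) for x in (w,s)]); cv2.imwrite('pics/w2.png',a[:,:,::-1])
```

```text
t 6.43 pos [0.385 0.018 0.283] yaw -9.8 units [-1.58 -0.04  1.07] roll units 0.03 F [ 1.  -0.4  0.3]
in target yaw frame units x,y [-1.59 -0.04]
(array([0.576, 0.246, 0.075, 0.105]), 'yaw deg', np.float32(7.0))
(array([ 0.554, -0.012,  0.105,  0.075]), 'yaw deg', np.float32(-9.7))
top stamped_crate 0.62 [244. 220.] [0.542 0.236 0.022]
side stamped_crate 0.78 [292. 274.] [0.538 0.253 0.022]
wrist plain_crate 0.62 [278. 393.] [ 0.517 -0.006  0.022]
top plain_crate 0.89 [343. 231.] [ 0.516 -0.003  0.022]
top plain_crate 0.4 [299. 286.] [0.385 0.102 0.022]
top plain_crate 0.25 [220. 220.] [0.542 0.296 0.022]
side plain_crate 0.72 [333. 213.] [0.527 0.007 0.022]
```

View pics/w2.png

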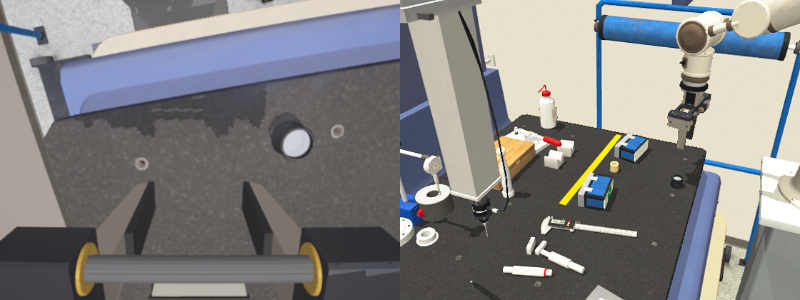

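The side picture shows both crates lying down at (597,190) and (632,150). The wrist camera looks back towards the robot, so I zoom in on the undersides in the side picture.

Run:
```python
from h import *
s=cam('side'); f=s['frame']
a=np.hstack([cv2.resize(f[225:315,250:350],(400,360),interpolation=2),cv2.resize(f[165:255,300:400],(400,360),interpolation=2)]); cv2.imwrite('pics/s3.png',a[:,:,::-1])
h=cv2.cvtColor(f,cv2.COLOR_RGB2HSV); m=(h[...,0]>40)&(h[...,0]<85)&(h[...,1]>80)&(h[...,2]>50); print(np.argwhere(m)[:, ::-1][:60].tolist())
```

```text
[[293, 261], [294, 261], [293, 262], [294, 262], [293, 263], [294, 263], [292, 264], [293, 264], [294, 264], [292, 265], [293, 265], [294, 265], [292, 266], [293, 266], [294, 266], [292, 267], [293, 267], [294, 267], [292, 268], [294, 268], [291, 269], [292, 269], [294, 269], [291, 270], [292, 270], [293, 270], [291, 271], [293, 271], [294, 271], [291, 272], [292, 272], [293, 272], [294, 272], [291, 273], [292, 273], [293, 273], [291, 274], [292, 274], [293, 274], [291, 275], [292, 275], [293, 275], [291, 276], [292, 276], [293, 276], [291, 277], [292, 277], [291, 278], [292, 278], [291, 279], [292, 279]]
```

View pics/s3.png

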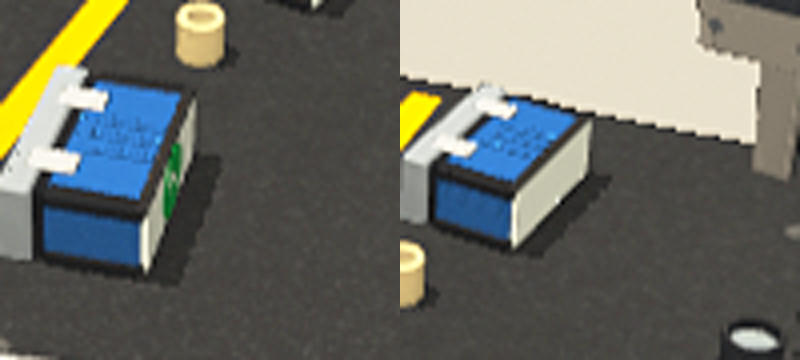

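The crop shows the green stamp at (173,180) on the left crate. The right crate's underside is plain white. I push the left one.

Run:
```python
from h import *
rel(.490,.235,.21,7)
for n in('top','side'):
  P,F=cloud(cam(n)); m=(P[:,2]>.04)&(P[:,2]<.4)&(P[:,0]>.63)&(P[:,0]<.85)&(P[:,1]>.17)&(P[:,1]<.4); print(n,m.sum(),P[m].min(0) if m.any() else 0,P[m].max(0) if m.any() else 0)
```

```text
t 6.93 pos [0.385 0.018 0.28 ] yaw -9.8 units [-2.67  9.28  2.81] roll units -4.2 F [-0.4  0.2 -0.1]
in target yaw frame units x,y [-5.23  8.11]
top 561 [0.79410852 0.17056955 0.04016615] [0.84994988 0.33575129 0.15675541]
side 723 [0.79218509 0.17113713 0.04006767] [0.84990515 0.33995239 0.15142471]
```

arm_command([
  [0,0,0],
  [0,0,0],
  [0,0.5,0],
  [0,1,0],
  [0,1,0],
  [0,1,0],
  [0,1,0],
  [0,1,0],
], fingers=[60,60,60,60,60,60,60,60], roll=[-1,-1,-1,-1,-0.2,0,0,0])

```text
clock: 7.7
tool_pos: [0.3722, 0.1558, 0.2807]
tcp_rot: [0.0, -0.061, 0.998, -0.0]
force: [0.0, 0.1, 0.0]
width: 0.06
grip_force: 0.0
```

```bash
python3 -c "
from h import *; rel(.490,.235,.21,7)"
```

```text
t 7.7 pos [0.372 0.156 0.281] yaw 7.0 units [-5.06  2.57  2.83] roll units -0.0 F [0.  0.1 0. ]
in target yaw frame units x,y [-5.06  2.57]
```

arm_command([
  [-0.9,0.9,0],
  [-0.9,0.9,0],
  [-0.9,0.77,0.4],
  [-0.9,0,0.8],
  [-0.9,0,0.8],
  [-0.56,0,0.83],
  [0,0,0],
  [0,0,0],
], fingers=[60,60,60,60,60,60,60,60], roll=[0,0,0,0,0,0,0,0])

```text
clock: 8.37
tool_pos: [0.4897, 0.2336, 0.2087]
tcp_rot: [-0.002, -0.061, 0.998, -0.0]
force: [0.6, 0.5, 0.9]
width: 0.0596
grip_force: 0.0
```

```bash
python3 -c "
from h import *; rel(.662,.257,.21,7)"
```

```text
t 8.37 pos [0.49  0.234 0.209] yaw 7.0 units [-6.95  0.09 -0.08] roll units -0.0 F [0.6 0.5 0.9]
in target yaw frame units x,y [-6.96  0.09]
```

arm_command([
  [-0.5,0.05,0],
  [-0.5,0.05,0],
  [-0.4,0,0],
  [-0.3,0,0],
  [-0.4,0,0],
  [-0.4,0,0],
  [-0.4,0,0],
  [-0.4,0,0],
], fingers=[60,60,60,60,60,60,60,60], roll=[0,0,0,0,0,0,0,0])

```text
clock: 9.03
tool_pos: [0.5712, 0.2465, 0.2114]
tcp_rot: [-0.001, -0.061, 0.998, -0.0]
force: [-3.5, 0.4, 2.6]
width: 0.0599
grip_force: 2.1
```

arm_command([
  [-0.5,0,0],
  [-0.5,0,0],
  [-0.5,0,0],
  [-0.5,0,0],
  [-0.5,0,0],
  [-0.4,0,0],
  [-0.2,0,0],
  [-0.1,0,0],
], fingers=[60,60,60,60,60,60,60,60], roll=[0,0,0,0,0,0,0,0])

```text
clock: 9.7
tool_pos: [0.6511, 0.2562, 0.2112]
tcp_rot: [-0.0, -0.061, 0.998, -0.0]
force: [-3.6, -0.2, 4.2]
width: 0.06
grip_force: 2.2
```

```bash
cat > m.py <<'E'
from h import *
rel(.662,.257,.21,7)
P,F=cloud(cam('top'))
m=(P[:,2]>.035)&(P[:,2]<.052)&(P[:,0]>.47)&(P[:,0]<.785)
for lo,hi in((.175,.33),(-.12,.04)):
  print(box(P[m&(P[:,1]>lo)&(P[:,1]<hi)]))
E
python3 m.py
```

```text
t 9.7 pos [0.651 0.256 0.211] yaw 7.0 units [-0.44 -0.02  0.05] roll units 0.0 F [-3.6 -0.2  4.2]
in target yaw frame units x,y [-0.44 -0.02]
(array([0., 0., 0., 0.]), 'yaw deg', np.float32(-0.0))
(array([ 0.554, -0.012,  0.105,  0.075]), 'yaw deg', np.float32(-9.8))
```

arm_command([
  [-0.2,0,0],
  [-0.2,0,0],
  [-0.15,0,0],
  [0,0,0],
  [0.4,0,0],
  [0.8,0,0],
  [1,0,0],
  [1,0,0],
], fingers=[60,60,60,60,60,60,60,60], roll=[0,0,0,0,0,0,0,0])

```text
clock: 10.42
tool_pos: [0.5851, 0.2477, 0.2098]
tcp_rot: [0.001, -0.061, 0.998, 0.0]
force: [-0.1, 0.0, 0.7]
width: 0.0598
grip_force: 0.0
```

arm_command([
  [1,0,-0.5],
  [1,0,-1],
  [1,0,-1],
  [1,0,-1],
  [1,0,0],
  [1,0,0],
  [1,0,0],
  [0,0,0],
], fingers=[60,60,60,60,60,60,60,60], roll=[0,0,0,0,0,0,0,0])

```text
clock: 11.08
tool_pos: [0.4084, 0.2265, 0.2964]
tcp_rot: [-0.001, -0.062, 0.998, -0.0]
force: [-0.4, 0.1, 0.1]
width: 0.0601
grip_force: 0.0
```

```bash
cat >> m.py <<'E'
q=box(P[m&(P[:,1]>.175)&(P[:,1]<.33)]); a=np.radians(q[2]); c=q[0][:2]; u=np.array([np.cos(a),np.sin(a)]); v=np.array([-u[1],u[0]])
for s in(1,-1): 
  for k in (-.037,.037):
    d=c+k*u+s*.052*v-[.641,.098]; print('line x',round(d@[.9992,-.040],4))
s=cam('side'); cv2.imwrite('pics/s4.png',cv2.resize(s['frame'][150:350,180:460,::-1],(784,560)))
E
python3 m.py
```

```text
t 11.08 pos [0.408 0.226 0.296] yaw 7.1 units [-10.23  -0.04   3.43] roll units 0.02 F [-0.4  0.1  0.1]
in target yaw frame units x,y [-10.22  -0.02]
(array([0.71 , 0.263, 0.076, 0.104]), 'yaw deg', np.float32(7.4))
(array([ 0.554, -0.012,  0.105,  0.075]), 'yaw deg', np.float32(-9.5))
line x 0.0171
line x 0.0901
line x 0.0346
line x 0.1076
```

View pics/s4.png

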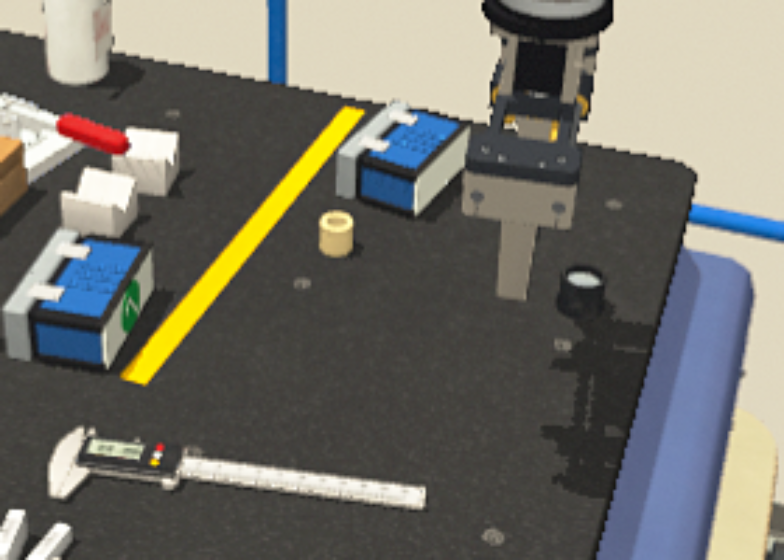

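The stamped crate, at (80,300) with its stamp at (130,305), lies past the line. The plain one at (400,155) is short of it, and the bystanders stand as before. The nearest part of the stamped underside is about 17 mm beyond the middle of the tape.

```bash
python3 -c "
from rig import robot; print(robot.close_job())"
```

```text
the job is handed in; nothing more can be done
None
```

I tipped both crates on to their far sides, pushed the stamped one (the left) about 17 mm past the middle of the yellow line, left the plain one short of it, and handed the job in at about 11 s; no verdict came back.

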